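# Square up a floor tile for its cut

### The job

Get the white floor tile ready for its cut line: put the grout float that lies on it into the grey tool tray, flat on its rubber pad, then slide the try square up to the tile with gentle pushes, without gripping or lifting it, until its stock is flush against the tile edge that carries the pencil tick and the outer edge of its blade is on the tick. The tile and everything else stay where they are.

Things in the scene. Friction and masses are not known exactly. Their poses are not given: they have to be found in the camera images.
- tile: White floor tile, 200 x 200 x 10 mm, 0.96 kg, loose on the worktop. Origin: centre of its underside; own x, y along its edges (yaw within 0.3 rad of the world's), z up. The edge with the pencil tick is the +y edge (own y = +100 mm), on the robot's left, facing the square. Friction about 0.6: a push of about 5 N shifts it.
- mark_line (a point): The pencil tick: a dark line, 3 mm wide, 35 mm long, drawn on the tile's face at a right angle to the +y edge, running in from it. This point: the line's middle at that edge (tile's own y = +100, z = +10 mm), axes as the tile's. It lies 20 to 70 mm towards the tile's own +x from the middle of the edge.
- square: Try square, L-shaped, about 0.34 kg, lying loose left of the tile, its blade pointing roughly to it (own x within 0.55 rad of world -y). Origin: centre of the stock's underside; x along the blade, z up. Aluminium stock: own x -20 to +20, y -60 to +60, z 0 to 24 mm. Steel blade: x +20 to +160, y +32 to +60, z 12 to 14.5 mm, so it passes 2 mm over the tile. Slides at about 2 N (friction about 0.6).
- square_corner (a point): On the square: the corner where the blade's outer edge (own y = +60 mm, level with the stock's end) meets the stock's face (own x = +20 mm, the face to lay flush); own (20, 60, 12) mm. It belongs at mark_line. The square's centre of mass lies at own (7, 4) mm.
- square_heel (a point): On the square: the other end of the stock's face, own (20, -60, 12) mm.
- float: Grout float lying flat on the tile, across the blade's place: black rubber pad 180 x 80 mm with a backing plate, together 14 mm high; above it a wooden handle bar along own x, 130 mm long, 28 mm wide, 44 to 72 mm above the pad's underside, on two posts at x = +-50 mm. About 0.34 kg. Origin: centre of the pad's underside; x along the handle, z up.
- tray: Grey open tool tray fixed to the worktop on the robot's right, outside 250 (own x) x 125 (own y) x 35 mm high, walls and floor 5 mm. Origin: centre of its underside. Empty.
- tub: Bystander: white plastic tub with a grey lid, 96 mm diameter, 100 mm high, 0.9 kg, standing at the side of the way of the square, either on the robot's side of it or on the far side. Origin: centre of its underside.
- jar: Bystander: clear glass jar with a white lid, 90 mm diameter, 90 mm high, 0.6 kg, standing on the other side of the way of the square. Origin: centre of its underside.
- marker: Bystander: capped marker pen, 140 mm long (own x), 17 mm thick, lying beyond the tile. Origin: middle of its underside.
- tape: Bystander: tape measure, 86 x 36 x 64 mm, standing on the robot's side of the tile. Origin: centre of its underside.
- tumbler: Bystander: ceramic tumbler, 72 mm diameter, 105 mm high, with two toothbrushes reaching 210 mm, beyond the tile on the right. Origin: centre of its underside.
- dispenser: Bystander: amber pump dispenser, 68 mm diameter, 178 mm high, beyond the tray. Origin: centre of its underside.
Not all that is in view belongs to the job. What is shaped like the square but yellow is not meant. What is shaped like the float but green is not meant.

How it is judged (in metres and radians):
On the way, in this order (a step that is already met when the one before it is completed fails the run):
1. the grout float lies flat in the tray (x of float in the frame of tray between -0.045 and 0.045 m and y of float in the frame of tray between -0.03 and 0.03 m and z of float in the frame of tray below 0.01 m and angle between float's own z axis and vertical below 0.06 rad), for 0.2 s.
2. the square is flush against the tile's edge with the blade's outer edge on the tick (y of square_corner in the frame of tile between 0.097 and 0.102 m and y of square_heel in the frame of tile between 0.097 and 0.102 m and x of square_corner in the frame of mark_line between -0.003 and 0.003 m), for 0.2 s.
At the end, for the whole second after the job is handed in: The float lies flat inside the tray; the square lies flat on the worktop, at rest, with both ends of its stock's face within 2 mm of the tile's ticked edge, and the blade's outer edge within 3 mm of the middle of the pencil tick (all of step 1 and all of step 2 and height (world z) of square below 0.004 m and angle between square's own z axis and vertical below 0.03 rad and linear speed of each of square, float, tile below 0.01 m/s); the robot touches nothing.
It fails at once if the square is lifted or tipped off the worktop (12 mm or 0.1 rad) (height (world z) of square above 0.012 m or angle between square's own z axis and vertical above 0.1 rad).
It fails at once if the square is squeezed or shoved hard (over 20 N) (contact force between any of the fingers, the arm and square above 20 N).
It fails at once if the tile is pushed out of its place by more than 15 mm (distance of tile from where it was at the start of the episode above 0.015 m).
It fails at once if a bystander is shifted by more than 20 mm or knocked over (distance of any of tub, jar, marker, tape, tumbler, dispenser from where it was at the start of the episode above 0.02 m or angle between any of tub, jar, marker, tape, tumbler, dispenser's own z axis and vertical above 0.3 rad).
It also fails if it takes over 64 s, if anything falls off the work surface, if the arm or the gripper's body presses on something with over 40 N, if the wrist force passes 120 N, or if a joint passes its speed limit or range.

### The arm

A 7-joint arm with a two-finger parallel gripper is mounted at the origin on the work surface. World frame = base frame: x ahead of the robot, y to its left, z up, the work surface at z = 0. Lengths are in mm, angles in rad, forces in N, time in s.
With the tool pointing down it reaches from about 425 to 950 mm from the base axis. Payload 4.7 kg.
Tool frame: the origin (TCP) lies midway between the tips of the shut fingers; the grasp point (between the pads) lies 19 mm behind it (r.tcp_to_grasp is the distance from the TCP to the grasp point, in mm); z points along the fingers, y is the direction in which the jaws open and shut (so a half turn about z gives the same grasp; the last joint's range is limited). The gripper opens to 87 mm and grips with 3 to 60 N. Pads are 19 mm wide; open, the fingers measure 117 mm over their backs; the gripper's body (75 mm by 190 mm) begins 51 mm behind the grasp point.
Start: joints at [1.072, 0.469, -0.049, 1.532, 0.024, 1.141, -0.082], TCP at [305.625, -601.866, 222.573] pointing down, gripper open.
Joint ranges: [-2.59, 2.59], [-0.33, 1.99], [-1.39, 1.29], [0.1, 2.45], [-1.04, 4.18], [0.21, 1.99], [-2.66, 2.66]. Speed limits (rad/s): [2.57, 2.57, 3.14, 3.14, 3.14, 3.14, 3.14].

### API

Orientations are given as a 3x3 rotation matrix whose columns are the frame's x, y, z axes.
In Python, from rig import r gives the robot as it stands.
- The arm moves only by the shell command python3 -m handwheel 'ROWS' [FORCE]. ROWS is JSON, a list of rows, each a list of 3 entries, a list of its own where there are three numbers: the gripper command: -1 is fully open, 1 is shut, values between are in proportion, then the shift along the tool's x, y, z in m, then the turn about the tool's z in degrees. A call has 1 to 10 rows; each row shifts and turns the pose as measured when the row begins, along the tool's axes as they then stand; what a row does not reach is not made up. A row lasts 1/12 s, in which the tool goes at most 41.7 mm and 7.16 degrees, less where a joint would pass 70% of its speed; a pose out of reach is approached as far as the arm can. A call with a gripper value outside its range is refused whole. The fingers move at their own pace and stop on an object; FORCE is the grip in N (left out, the last holds). Time passes only in rows, so rows that do not move let the fingers close. It gives the time, the measured TCP pose, the force and the opening at its end, in the units of the state.
- r.state(): the state, without advancing time (a new reading comes with each control period).
- r.grab_frame(name): name is "scene" or "side" or "wrist"; returns a dict with "pixels" (420x560x3 uint8, red, green, blue), "range_z" (420x560 float32, mm along the optical axis (not along the pixel's ray), 0 where there is no reading), "fov_y" (degrees; the focal length in pixels is half the picture's height over the tangent of half this angle, whatever the lens; pixels are square), "cx", "cy" (the principal point, pixels), "world_to_cam" (4x4, takes a point from world to camera coordinates). Camera axes: x right, y down, z forward; pixel columns grow to the right and rows downward; lengths in mm; the calibration is good to about 2 mm. A picture is of the moment at which its call begins.
- r.finish_job(): hands the job in, once; it reports no verdict.
The state is a dict: "t": time; "joints": joint angles; "joint_vel": joint speeds; "tau": joint torques, N m; "ee_pos": TCP position; "eef_rot": TCP orientation; "force": force on the tool from outside, world axes, zero at the start; "moment": the same for the moment, N m; "width": opening from 0.0 (shut) to 1.0 (fully open).
Only numpy, scipy, OpenCV 4.12 (cv2) and the standard library are available. Lean on these libraries where they do the work, as an engineer would, in place of code of your own. Each camera call takes 0.05 s, during which the arm holds its last target.

## Working session

There is one attempt and no reset: what is moved stays moved. The work goes in short steps, Python scripts to look and compute and a shell command to move; the robot and the scene stay as the last step left them, time stands still between calls to the robot, and variables do not carry over. Pictures are saved under pics/ and viewed, and the job is handed in when it is done.

```bash
ls; mkdir -p pics; cat > h.py <<'E'
import numpy as np, cv2
from rig import r
def grab(n):
    return r.grab_frame(n)
def save(f,name,img=None):
    cv2.imwrite('pics/'+name, cv2.cvtColor(f['pixels'] if img is None else img, cv2.COLOR_RGB2BGR))
def foc(f): return 210/np.tan(np.radians(f['fov_y'])/2)
def ray(f,u,v,z):
    "pixels -> world at plane z (mm)"
    u=np.atleast_1d(np.asarray(u,float));v=np.atleast_1d(np.asarray(v,float));F=foc(f)
    d=np.stack([(u-f['cx'])/F,(v-f['cy'])/F,np.ones_like(u)],1)
    T=np.array(f['world_to_cam']);R=T[:3,:3];c=-R.T@T[:3,3];d=d@R
    return c+d*((z-c[2])/d[:,2])[:,None]
def proj(f,P):
    P=np.atleast_2d(P);T=np.array(f['world_to_cam']);q=P@T[:3,:3].T+T[:3,3];F=foc(f)
    return np.stack([q[:,0]/q[:,2]*F+f['cx'],q[:,1]/q[:,2]*F+f['cy']],1)
def cloud(f):
    d=f['range_z'];v,u=np.mgrid[:420,:560];F=foc(f)
    c=np.stack([(u-f['cx'])/F*d,(v-f['cy'])/F*d,d],-1)
    T=np.array(f['world_to_cam']);w=(c-T[:3,3])@T[:3,:3]
    w[d==0]=np.nan
    return w
E
python3 - <<'E'
from h import *
s=r.state();print(s['t'],s['ee_pos'],s['eef_rot'],s['width'],s['force'])
for n in ['scene','side','wrist']:
    f=grab(n);save(f,n+'0.png');T=np.array(f['world_to_cam']);print(n,f['fov_y'],f['cx'],f['cy'],-T[:3,:3].T@T[:3,3],T[2,:3])
E
```

```text
pics
0.0 [ 305.33193915 -601.3342792   221.5196926 ] [[ 8.91627067e-01  4.52769631e-01 -9.13722676e-04]
 [ 4.52770549e-01 -8.91625530e-01  1.65682750e-03]
 [-6.45372882e-05 -1.89097896e-03 -9.99998210e-01]] 1.000926799779545 [ 0.04835934  0.15563479 -0.02860942]
scene 54.998202820156585 282.40016687414976 212.5775630273881 [ 959.10256755 -607.61683398  805.5348952 ] [-0.4228821   0.54370774 -0.72495009]
side 43.748557224275565 283.79628956092193 209.46561471696933 [-277.17858896  847.55716075  691.34834498] [ 0.56777745 -0.6605648  -0.49120557]
wrist 69.775992206745 281.61250163952496 212.70918528539315 [ 363.72898116 -571.78014172  382.45206023] [-0.21538913 -0.107016   -0.97064674]
```

View pics/scene0.png

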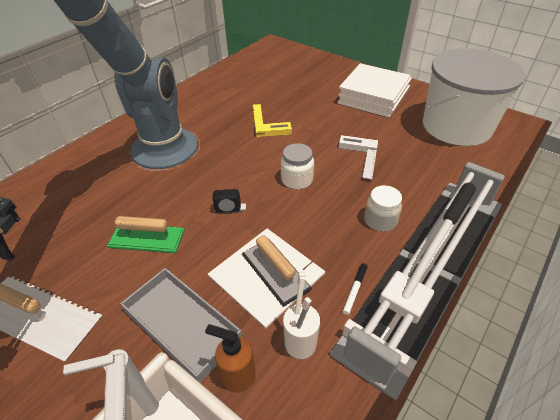

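View pics/side0.png

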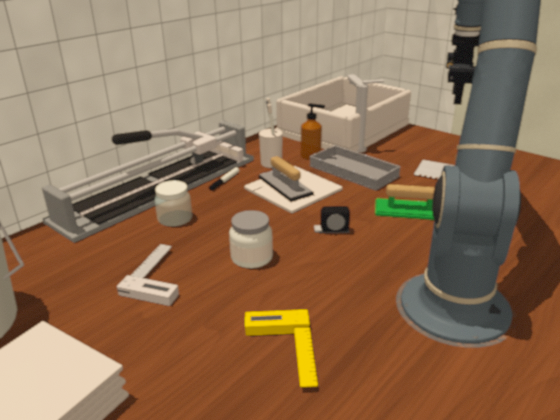

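View pics/wrist0.png

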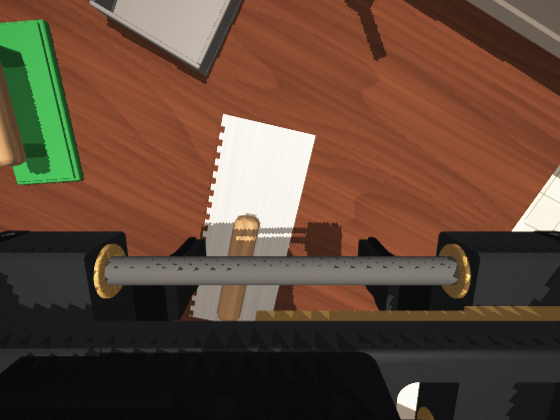

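Scene picture: the target float (black pad) is at (276,262) on the tile. Look-alikes are the green float (147,232) and the wooden-handled notched trowel (15,297). The target square is the grey one at (362,152); its look-alike is the yellow one at (270,125). The tray is at (182,320). I choose the black-pad float and the grey square, and I'll check both in close crops.

```bash
python3 - <<'E'
from h import *
f=grab('scene');im=f['pixels']
a=cv2.resize(im[220:330,200:340],None,fx=4,fy=4,interpolation=cv2.INTER_CUBIC)[:, :400+160]
b=cv2.resize(im[125:190,325:395],None,fx=4,fy=4,interpolation=cv2.INTER_CUBIC)
save(f,'c_float.png',a);save(f,'c_sq.png',b)
g=grab('side');c=cv2.resize(g['pixels'][140:310,100:350],None,fx=3,fy=3,interpolation=cv2.INTER_CUBIC);save(g,'c_side.png',c)
w=cloud(f)
for n,(u,v) in dict(float=(276,262),tile=(225,275),stock=(358,144),blade=(370,165),table=(330,220),tray=(185,320),jar=(383,195),tub=(297,153)).items(): print(n,w[v,u].round(1), w[v-3:v+4,u-3:u+4,2].std().round(2))
w=cloud(g)
for n,(u,v) in dict(float=(285,165),stock=(150,290),tile=(300,200)).items(): print(n,w[v,u].round(1))
E
```

```text
float [ 616.4 -193.4   81.1] 8.95
tile [ 510.  -256.1   12.1] nan
stock [514.7 361.3  23.5] 4.3
blade [591.8 300.8  15.8] 1.46
table [ 6.091e+02  5.140e+01 -6.000e-01] 1.72
tray [ 516.1 -392.8    4.3] 1.45
jar [710.1 130.2  89.9] 1.29
tub [441.4 129.5 100.1] 1.53
float [ 589.3 -167.3   81.5]
stock [487.7 380.1  23.7]
tile [ 513.3 -140.8    7.5]
```

View pics/c_float.png

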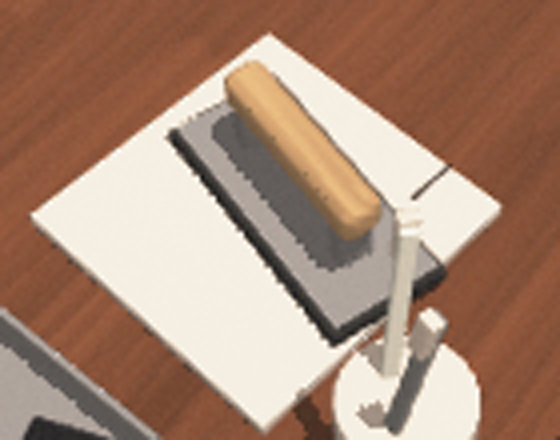

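View pics/c_sq.png

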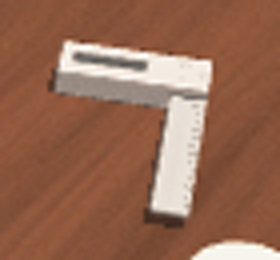

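View pics/c_side.png

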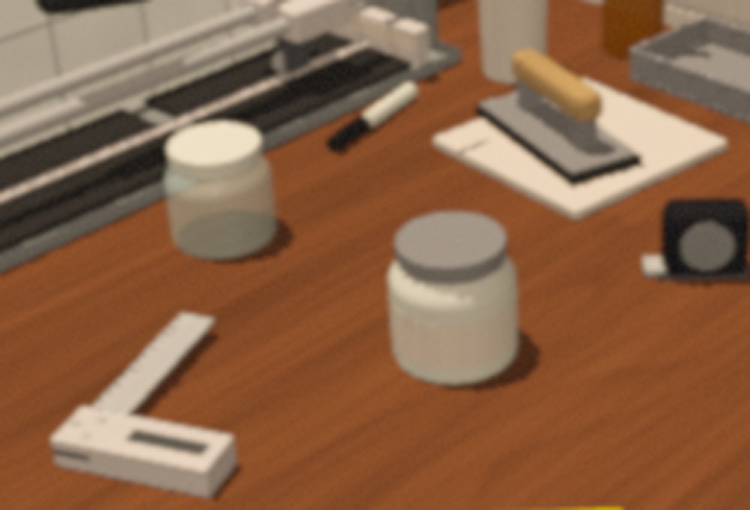

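The crops confirm both choices. The float has a black pad and grey plate at about (276,262). The grey square has its blade at (370,165). The tick meets the tile edge at about (312,261).

```bash
cat > meas.py <<'E'
from h import *
def edges_fit(f,mask,corners,z,tol=2.5):
    cs,_=cv2.findContours(mask.astype(np.uint8),cv2.RETR_LIST,cv2.CHAIN_APPROX_NONE)
    P=np.concatenate([c[:,0] for c in cs]).astype(float);out=[]
    for i in range(len(corners)):
        a=np.array(corners[i],float);b=np.array(corners[(i+1)%len(corners)],float);L=np.linalg.norm(b-a);d=(b-a)/L
        t=(P-a)@d;n=np.abs((P-a)@[-d[1],d[0]]);s=(t>.08*L)&(t<.92*L)&(n<tol)
        if s.sum()<5: out.append(None);continue
        W=ray(f,P[s,0],P[s,1],z)[:,:2]
        vx,vy,x,y=cv2.fitLine(W.astype(np.float32),cv2.DIST_HUBER,0,.01,.01).ravel()
        out.append((x,y,vx,vy,s.sum()))
    return out
def isect(l,m):
    A=np.array([[l[2],-m[2]],[l[3],-m[3]]]);t=np.linalg.solve(A,[m[0]-l[0],m[1]-l[1]]);return np.array([l[0]+t[0]*l[2],l[1]+t[0]*l[3]])
E
python3 - <<'E'
from meas import *
for n in ['scene','side']:
    f=grab(n);im=f['pixels'].astype(int)
    sat=im.max(2)-im.min(2);mask=(im.min(2)>150)&(im[...,0]>190)&(sat<60) if n=='scene' else (im.min(2)>140)&(im[...,0]>170)
    save(f,n+'_m.png',np.repeat((mask*255).astype(np.uint8)[...,None],3,2))
    if n=='scene': C=np.array([(268,33),(31,215),(265,428),(500,207)])/4+[200,220]
    else: C=np.array([(434,142),(575,213),(726,142),(590,80)])/3+[100,140]
    E=edges_fit(f,mask,C,10)
    for e in E: print(n,None if e is None else np.round(e,3), None if e is None else np.degrees(np.arctan2(e[3],e[2])).round(2))
    try: print([isect(E[i-1],E[i]).round(1) for i in range(4)])
    except Exception as x: print(x)
    # tick
    print('rough corners',ray(f,C[:,0],C[:,1],10)[:,:2].round(1).tolist())
    T=[(450/4+200,165/4+220),(415/4+200,197/4+220)] if n=='scene' else [(455/3+100,152/3+140),(490/3+100,142/3+140)]
    print('tick',ray(f,*np.array(T).T,10)[:,:2].round(1).tolist())
    w=cloud(f);z=w[...,2]
    h=(z>72)&(z<90)&(abs(w[...,0]-620)<90)&(abs(w[...,1]+190)<90)
    if n=='scene': h&=(im[...,0]-im[...,2]>40)
    p=w[h][:,:2].astype(np.float32);print('handle',h.sum(),cv2.minAreaRect(p),np.median(z[h]))
    h=(z>19)&(z<30)&(abs(w[...,0]-505)<130)&(abs(w[...,1]-340)<110)
    print('stock',h.sum(),cv2.minAreaRect(w[h][:,:2].astype(np.float32)))
    h=(z>27)&(z<42)&(abs(w[...,0]-516)<170)&(abs(w[...,1]+392)<130)
    print('tray',h.sum(),cv2.minAreaRect(w[h][:,:2].astype(np.float32)))
    for nm,c,zz in (('tub',(441,129),92),('jar',(710,130),83)):
        h=(z>zz)&(np.hypot(w[...,0]-c[0],w[...,1]-c[1])<70);print(nm,h.sum(),cv2.minAreaRect(w[h][:,:2].astype(np.float32)))
E
```

```text
scene [ 4.85285e+02 -1.77190e+02  1.30000e-01  9.92000e-01  6.00000e+01] 82.56
scene [ 5.76415e+02 -2.89696e+02  9.93000e-01 -1.22000e-01  4.90000e+01] -6.99
scene [ 6.79617e+02 -2.11675e+02  1.23000e-01  9.92000e-01  7.00000e+01] 82.92
scene [ 5.98252e+02 -9.33860e+01  9.92000e-01 -1.24000e-01  5.10000e+01] -7.15
[array([497.9, -80.8], dtype=float32), array([ 472.3, -276.9], dtype=float32), array([ 668.5, -301. ], dtype=float32), array([ 692.8, -105.2], dtype=float32)]
rough corners [[496.8, -80.2], [473.3, -277.1], [671.5, -301.3], [694.2, -105.7]]
tick [[652.9, -97.8], [649.4, -130.0]]
handle 579 ((598.7113037109375, -177.0888214111328), (27.134077072143555, 129.5227813720703), 71.61377716064453) 80.86816920614118
stock 333 ((508.98785400390625, 362.7497863769531), (122.73843383789062, 90.0451889038086), 6.158349990844727)
tray 982 ((537.6099853515625, -428.92279052734375), (176.65447998046875, 298.8608703613281), 86.97883605957031)
tub 476 ((438.78985595703125, 133.69992065429688), (81.21172332763672, 82.18861389160156), 69.4825439453125)
jar 564 ((717.9564819335938, 132.19783020
[... 526 characters left out ...]
pe=float32)]
rough corners [[680.7, -95.4], [489.1, -75.7], [465.8, -273.2], [654.9, -299.8]]
tick [[650.9, -93.1], [639.4, -129.6]]
handle 238 ((593.9788818359375, -173.00042724609375), (30.3612003326416, 130.61465454101562), 71.12625122070312) 80.19710228800645
stock 770 ((504.7751770019531, 376.038330078125), (121.89328002929688, 42.90336227416992), 23.412559509277344)
tray 702 ((535.9915161132812, -426.7120666503906), (182.8149871826172, 302.3988342285156), 86.65380859375)
tub 637 ((437.1949462890625, 135.59832763671875), (80.66358184814453, 83.11505126953125), 40.712318420410156)
jar 392 ((713.1822509765625, 135.07504272460938), (77.48575592041016, 79.06436920166016), 76.57332611083984)
```

```bash
python3 - <<'E'
from meas import *
for n in ['scene','side']:
    f=grab(n);im=f['pixels'].astype(int)
    w=cloud(f);z=w[...,2]
    h=(z>29)&(z<41)&(abs(w[...,0]-525)<150)&(abs(w[...,1]+400)<110)
    h=cv2.morphologyEx(h.astype(np.uint8),cv2.MORPH_CLOSE,np.ones((3,3)))
    nn,lab,st,ce=cv2.connectedComponentsWithStats(h)
    k=1+np.argmax(st[1:,4]);v,u=np.nonzero(lab==k);print(n,st[k])
    p=w[v,u];p=p[np.isfinite(p[:,0])][:,:2].astype(np.float32);print('tray',len(p),cv2.minAreaRect(p))
a=im=grab('scene');save(a,'c_tray.png',cv2.resize(a['pixels'][260:385,110:270],None,fx=4,fy=4))
E
```

```text
scene [120 268 122 110 864]
tray 861 ((515.1578369140625, -402.68670654296875), (126.05973052978516, 252.36708068847656), 87.20053100585938)
side [308 139  92  43 638]
tray 634 ((538.28515625, -421.0276184082031), (170.83399963378906, 307.2914733886719), 86.56391906738281)
```

View pics/c_tray.png

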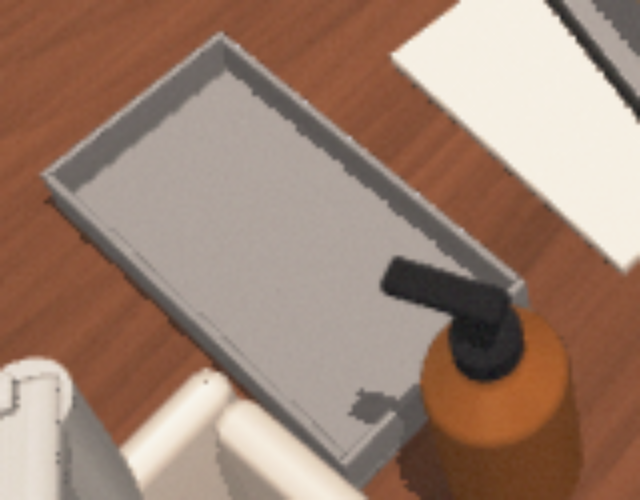

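```bash
python3 - <<'E'
from meas import *
f=grab('scene');w=cloud(f);z=w[...,2]
for n,(u,v) in dict(dispbody=(235,365),dispnoz=(212,331),disptop=(232,340),tum=(300,325),br1=(300,275),br2=(305,302),sinkcorner=(160,375),tape=(228,197),marker=(355,290),tap=(118,360)).items(): print(n,w[v,u].round(0))
h=(z>45)&(z<130)&(w[...,0]>600)&(w[...,0]<850)&(w[...,1]<-200)&(w[...,1]>-380)
print(np.percentile(w[h][:,:2],[2,98],axis=0))
h=(z>45)&(w[...,0]>600)&(w[...,0]<850)&(w[...,1]<-330)&(w[...,1]>-560)
print(np.percentile(w[h],[2,98],axis=0))
E
python3 -m handwheel '[[-1,[0.02,0,-0.02],7],[-1,[0.02,0,0],7],[-1,[0.02,0,0],7]]' 10
```

```text
dispbody [ 709. -429.  111.]
dispnoz [ 663. -426.  177.]
disptop [ 701. -418.  178.]
tum [ 759. -303.  119.]
br1 [ 727. -262.  206.]
br2 [ 765. -299.  201.]
sinkcorner [ 612. -519.   99.]
tape [374. -89.  60.]
marker [ 778. -111.   16.]
tap [ 605. -557.  222.]
[[ 645.99623244 -319.88535788]
 [ 847.68494224 -202.33703682]]
[[ 603.67422126 -557.78132874   50.28880045]
 [ 758.89508814 -393.80151477  220.20782329]]
t: 0.8
ee_pos: [355.5, -584.2, 242.6]
eef_rot: [[0.996, 0.09, -0.004], [0.09, -0.996, 0.0], [-0.004, -0.001, -1.0]]
force: [-0.2, -0.2, 0.2]
width: 1.002
```

```bash
python3 -m handwheel '[[-1,[0.023,-0.032,0],0],[-1,[0.023,-0.032,0],0],[-1,[0.023,-0.032,0],0],[-1,[0.023,-0.032,0],0],[-1,[0.023,-0.032,0],0],[-1,[0.023,-0.032,0],0],[-1,[0.023,-0.032,0],0],[-1,[0.023,-0.032,0],0],[-1,[0.023,-0.032,0],0],[-1,[0.023,-0.032,0],0]]'
python3 -m handwheel '[[-1,[0.01,-0.01,0],7],[-1,[0.01,-0.02,0],7],[-1,[0,-0.01,0],7],[-1,[0,0,0],0]]'
python3 - <<'E'
from meas import *
f=grab('wrist');save(f,'w1.png')
E
```

```text
t: 1.63
ee_pos: [564.8, -240.7, 241.5]
eef_rot: [[0.997, 0.071, -0.002], [0.071, -0.997, -0.009], [-0.003, 0.009, -1.0]]
force: [0.9, -1.3, 0.0]
width: 1.004
t: 1.97
ee_pos: [593.7, -184.4, 241.6]
eef_rot: [[0.959, -0.284, 0.002], [-0.284, -0.959, -0.003], [0.003, 0.002, -1.0]]
force: [-0.3, 0.8, -0.5]
width: 0.999
```

View pics/w1.png

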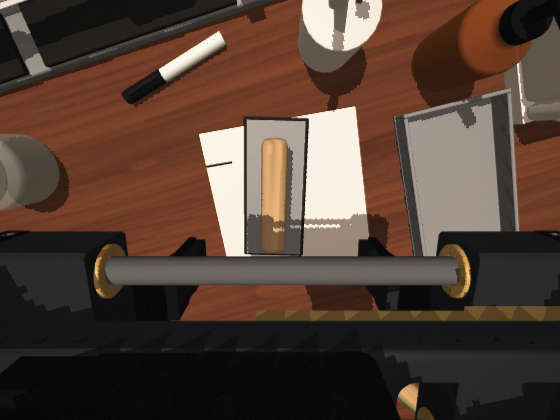

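The wrist view shows the float at (275,190) with its handle nearly along the tool x axis, and the tick at (206–231,164). Next I refine both.

```bash
python3 - <<'E'
from meas import *
f=grab('wrist');im=f['pixels'].astype(int);w=cloud(f);z=w[...,2]
h=(z>70)&(z<95)&(im[...,0]-im[...,2]>40)&(abs(w[...,0]-600)<90)&(abs(w[...,1]+180)<90)
h[:, :245]=0;h[:,310:]=0;h[225:]=0
p=w[h][:,:2].astype(np.float32);print('handle',len(p),cv2.minAreaRect(p),np.median(z[h]))
# pad plate corners
C=[(246,118),(308,121),(301,254),(245,252)]
print('pad',ray(f,*np.array(C).T,20)[:,:2].round(1).tolist())
mask=(im.min(2)>170)
E=edges_fit(f,mask,[(200,133),(230,250)],10)
print(E[0], np.degrees(np.arctan2(E[0][3],E[0][2])))
Tk=ray(f,[206,231],[166,162],10)[:,:2];print('tick',Tk)
g=im[120:200,190:250].astype(np.uint8);save(f,'w1tick.png',cv2.resize(g,None,fx=8,fy=8,interpolation=cv2.INTER_CUBIC))
s=r.state();print(s['ee_pos'],s['t'])
E
```

```text
handle 2143 ((614.4228515625, -181.05075073242188), (27.656936645507812, 94.609619140625), 71.79210662841797) 79.8790249524588
pad [[691.9, -168.7], [667.3, -240.1], [503.5, -185.8], [527.6, -114.0]]
(np.float32(659.5494), np.float32(-101.42708), np.float32(0.9942997), np.float32(-0.10662148), np.int64(33)) -6.1205945
tick [[ 650.95186944  -99.93837659]
 [ 646.68983475 -132.56452392]]
[ 593.02170162 -186.87470244  241.63796751] 2.0667
```

View pics/w1tick.png

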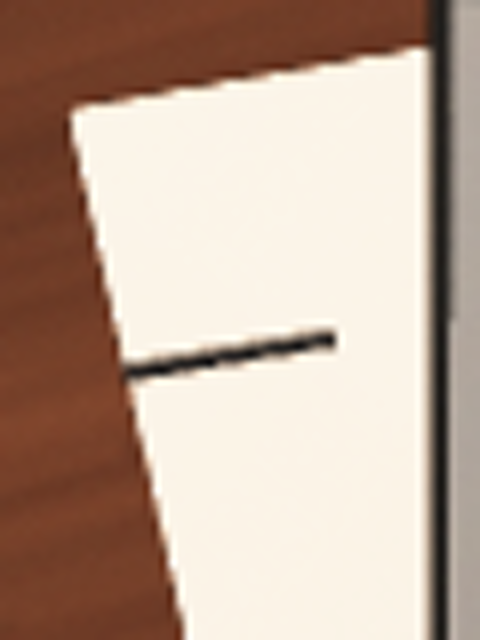

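```bash
python3 -m handwheel '[[-1,[0.001,-0.006,0.03],2],[-1,[0.001,-0.005,0.038],0],[-1,[0,0,0.038],0],[-1,[0,0,0.03],0]]'
python3 - <<'E'
from meas import *
s=r.state();R=s['eef_rot'];d=np.array([597.5,-176.5,49])-s['ee_pos'];print('tool delta',(np.array(R).T@d).round(1), 'xangle',np.degrees(np.arctan2(R[1][0],R[0][0])))
E
```

```text
t: 2.4
ee_pos: [604.6, -187.7, 112.2]
eef_rot: [[0.949, -0.315, 0.024], [-0.315, -0.949, -0.013], [0.027, 0.005, -1.0]]
force: [0.6, -0.2, 0.3]
width: 0.999
tool delta [-12.   -8.7  62.9] xangle -18.36405444452943
```

```bash
python3 -m handwheel '[[-1,[-0.005,-0.008,0],0],[-1,[0,0,0],0]]'
python3 - <<'E'
from meas import *
s=r.state();R=s['eef_rot'];d=np.array([597.5,-176.5,49])-s['ee_pos'];print('tool delta',(np.array(R).T@d).round(1), 'xangle',np.degrees(np.arctan2(R[1][0],R[0][0])));print(np.round(R,4))
E
```

```text
t: 2.57
ee_pos: [596.5, -180.9, 105.6]
eef_rot: [[0.949, -0.316, 0.011], [-0.316, -0.949, -0.012], [0.014, 0.008, -1.0]]
force: [0.7, 0.5, 1.3]
width: 0.999
tool delta [-1.3 -5.  56.6] xangle -18.434954771312746
[[ 0.9486 -0.3163  0.0108]
 [-0.3162 -0.9486 -0.0119]
 [ 0.014   0.0078 -0.9999]]
```

```bash
python3 -m handwheel '[[-1,[-0.001,-0.005,0.018],0],[-1,[0,0,0.018],0],[-1,[0,0,0.014],0],[-1,[0,0,0.004],0],[-1,[0,0,0],0]]'
python3 - <<'E'
from meas import *
s=r.state();R=s['eef_rot'];d=np.array([597.5,-176.5,49])-s['ee_pos'];print('tool delta',(np.array(R).T@d).round(1), 'xangle',np.degrees(np.arctan2(R[1][0],R[0][0])));print(np.round(R,4))
E
```

```text
t: 2.98
ee_pos: [602.5, -182.7, 60.6]
eef_rot: [[0.948, -0.316, 0.025], [-0.316, -0.949, -0.018], [0.029, 0.009, -1.0]]
force: [0.5, 0.3, -0.7]
width: 0.999
tool delta [-7.  -4.4 11.3] xangle -18.42959462634037
[[ 0.9483 -0.3164  0.025 ]
 [-0.316  -0.9486 -0.0178]
 [ 0.0294  0.009  -0.9995]]
```

```bash
python3 -m handwheel '[[-1,[-0.007,-0.004,0.004],0],[-1,[0,0,0],0],[-1,[0,0,0],0]]'
python3 -m handwheel '[[-1,[0,0,0],0],[-1,[0,0,0],0]]'
```

```text
t: 3.23
ee_pos: [599.3, -178.1, 61.0]
eef_rot: [[0.948, -0.317, 0.032], [-0.317, -0.948, -0.02], [0.037, 0.009, -0.999]]
force: [0.2, 0.5, 1.2]
width: 1.001
t: 3.4
ee_pos: [600.1, -178.1, 62.9]
eef_rot: [[0.948, -0.317, 0.035], [-0.316, -0.949, -0.021], [0.04, 0.009, -0.999]]
force: [0.1, -0.1, 1.2]
width: 1.0
```

```bash
python3 -m handwheel '[[-1,[-0.002,-0.001,0.014],0],[0,[0,0,0.002],0],[1,[0,0,0.001],0],[1,[0,0,0.001],0],[1,[0,0,0.001],0]]' 30
```

```text
t: 3.82
ee_pos: [601.3, -177.5, 46.2]
eef_rot: [[0.948, -0.316, 0.04], [-0.316, -0.949, -0.022], [0.045, 0.008, -0.999]]
force: [-0.3, -0.5, 0.0]
width: 0.781
```

```bash
python3 -m handwheel '[[1,[0,0,0],0],[1,[0,0,0],0],[1,[0,0,0],0],[1,[0,0,0],0],[1,[0,0,0],0]]' 30
```

```text
t: 4.23
ee_pos: [602.0, -177.8, 47.1]
eef_rot: [[0.948, -0.317, 0.041], [-0.316, -0.949, -0.022], [0.046, 0.008, -0.999]]
force: [0.3, -0.1, -0.5]
width: 0.4
```

```bash
python3 -m handwheel '[[1,[0,0,0],0],[1,[0,0,0],0],[1,[0,0,0],0]]' 30
```

```text
t: 4.48
ee_pos: [602.1, -177.9, 47.2]
eef_rot: [[0.948, -0.317, 0.041], [-0.316, -0.949, -0.022], [0.046, 0.008, -0.999]]
force: [-0.6, 0.4, -0.0]
width: 0.318
```

```bash
python3 -m handwheel '[[1,[0,0,-0.015],0],[1,[0,0,-0.025],0],[1,[0,0,-0.03],0],[1,[0,0,-0.02],0]]'
python3 - <<'E'
from meas import *
s=r.state();print(s['ee_pos'],np.round(s['eef_rot'],3).tolist(),s['width'])
f=grab('wrist');save(f,'w2.png')
f=grab('side');save(f,'s2.png')
E
```

```text
t: 4.82
ee_pos: [591.2, -174.2, 130.5]
eef_rot: [[0.948, -0.316, 0.021], [-0.316, -0.949, -0.018], [0.025, 0.01, -1.0]]
force: [0.9, -0.8, -3.7]
width: 0.321
[ 591.1956571  -174.22868662  130.52150209] [[0.948, -0.316, 0.021], [-0.316, -0.949, -0.018], [0.025, 0.01, -1.0]] 0.3214996149092266
```

View pics/w2.png

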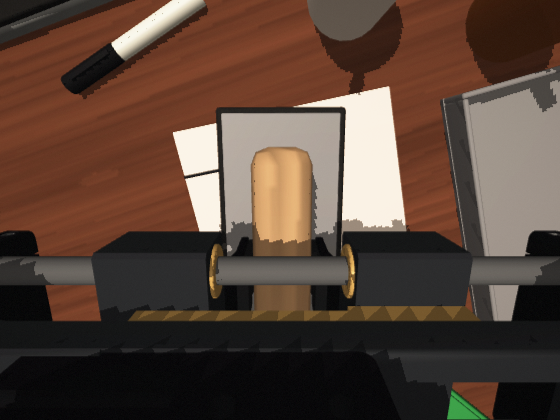

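View pics/s2.png

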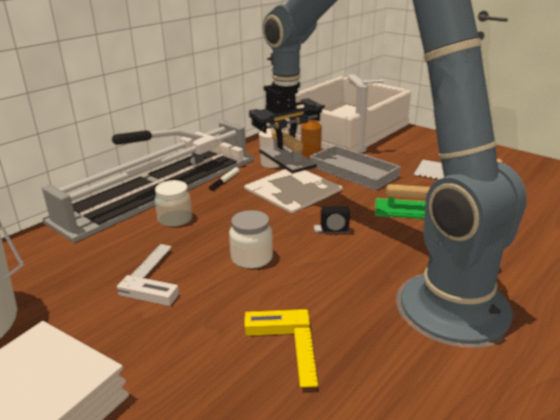

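```bash
python3 -m handwheel '[[1,[0,0.02,0],0],[1,[0.001,0.035,0],0],[1,[0.001,0.038,0],0],[1,[0.001,0.038,0],0],[1,[0.001,0.035,0],0],[1,[0,0.025,0],-5],[1,[0,0.02,0],-5],[1,[0,0.01,0],-5],[1,[0,0,0],0]]'
python3 - <<'E'
from meas import *
s=r.state();R=s['eef_rot'];d=np.array([519.5,-403,42])-s['ee_pos'];print('tool delta',(np.array(R).T@d).round(1), 'xangle',np.degrees(np.arctan2(R[1][0],R[0][0])));print(np.round(R,4))
E
```

```text
t: 5.67
ee_pos: [520.6, -388.2, 113.7]
eef_rot: [[0.999, -0.04, 0.004], [-0.04, -0.999, -0.006], [0.004, 0.005, -1.0]]
force: [0.3, -0.5, -4.9]
width: 0.325
tool delta [-0.8 14.4 71.8] xangle -2.3053615964434346
[[ 0.9992 -0.0402  0.0039]
 [-0.0402 -0.9992 -0.0056]
 [ 0.0041  0.0055 -1.    ]]
```

```bash
python3 -m handwheel '[[1,[-0.001,0.012,0],0],[1,[0,0.003,0.01],0],[1,[0,0,0.02],0],[1,[0,0,0.015],0]]'
python3 - <<'E'
from meas import *
s=r.state();R=s['eef_rot'];d=np.array([519.5,-403,42])-s['ee_pos'];print('tool delta',(np.array(R).T@d).round(1), 'xangle',np.degrees(np.arctan2(R[1][0],R[0][0])));print(np.round(R,4))
f=grab('scene');save(f,'s3.png',cv2.resize(f['pixels'][200:400,80:330],None,fx=3,fy=3))
E
```

```text
t: 6.0
ee_pos: [519.4, -403.3, 64.7]
eef_rot: [[0.999, -0.047, 0.004], [-0.047, -0.999, -0.005], [0.005, 0.004, -1.0]]
force: [-0.7, -0.6, -4.3]
width: 0.321
tool delta [ 0.  -0.4 22.7] xangle -2.6858167476932726
[[ 0.9989 -0.0469  0.0044]
 [-0.0469 -0.9989 -0.0046]
 [ 0.0046  0.0043 -1.    ]]
```

View pics/s3.png

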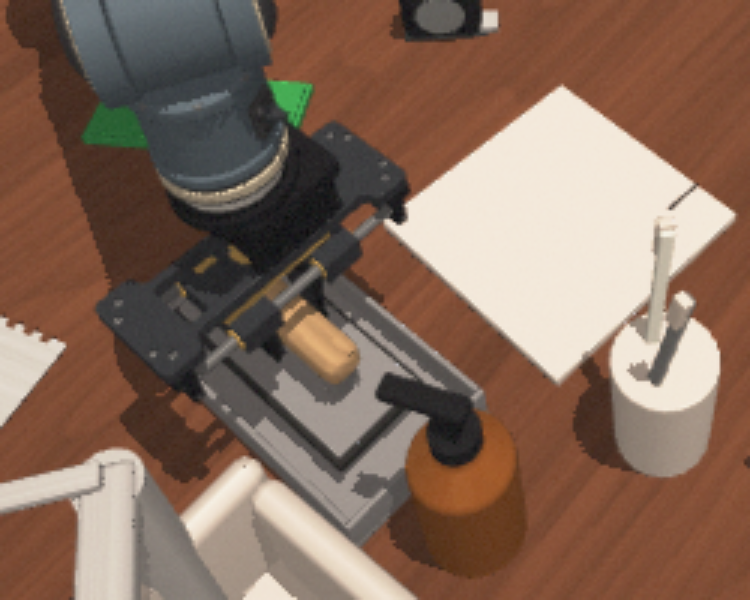

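The float hangs above the tray, inside its rim. I'll lower it gently and open.

```bash
python3 -m handwheel '[[1,[0,0,0.012],0],[1,[0,0,0.008],0],[1,[0,0,0.003],0],[1,[0,0,0.002],0]]'

```

```text
t: 6.38
ee_pos: [519.0, -399.9, 40.8]
eef_rot: [[0.999, -0.045, -0.003], [-0.045, -0.999, -0.001], [-0.003, 0.001, -1.0]]
force: [-4.1, 0.7, 5.6]
width: 0.318
```

Contact (5.6 N); I release slowly.

```bash
python3 -m handwheel '[[0,[0,0,0],0],[0,[0,0,0],0],[-0.2,[0,0,0],0],[-1,[0,0,0],0],[-1,[0,0,0],0],[-1,[0,0,0],0],[-1,[0,0,0],0],[-1,[0,0,0],0]]'

```

```text
t: 7.05
ee_pos: [523.7, -398.8, 42.9]
eef_rot: [[0.999, -0.043, 0.004], [-0.043, -0.999, -0.004], [0.004, 0.004, -1.0]]
force: [-0.4, 1.4, 0.3]
width: 0.84
```

```bash
python3 -m handwheel '[[-1,[0,0,-0.02],0],[-1,[0,0,-0.04],0],[-1,[0,0,-0.04],0],[-1,[0,0,-0.04],0],[-1,[0,0,-0.03],0],[-1,[0,0,0],0]]'
python3 - <<'E'
from meas import *
f=grab('scene');save(f,'s4.png',cv2.resize(f['pixels'][200:400,80:330],None,fx=3,fy=3))
im=f['pixels'].astype(int)
w=cloud(f);z=w[...,2];h=(z>65)&(z<90)&(im[...,0]-im[...,2]>40)&(abs(w[...,0]-515)<90)&(abs(w[...,1]+400)<70)
print(cv2.minAreaRect(w[h][:,:2].astype(np.float32)),np.median(z[h]))
E
```

```text
t: 7.55
ee_pos: [521.1, -397.0, 215.5]
eef_rot: [[0.999, -0.043, -0.004], [-0.043, -0.999, 0.002], [-0.004, -0.002, -1.0]]
force: [0.6, -0.5, 0.2]
width: 1.002
((517.5918579101562, -399.5458068847656), (27.7658634185791, 127.00362396240234), 87.5278549194336) 75.9068403578726
```

View pics/s4.png

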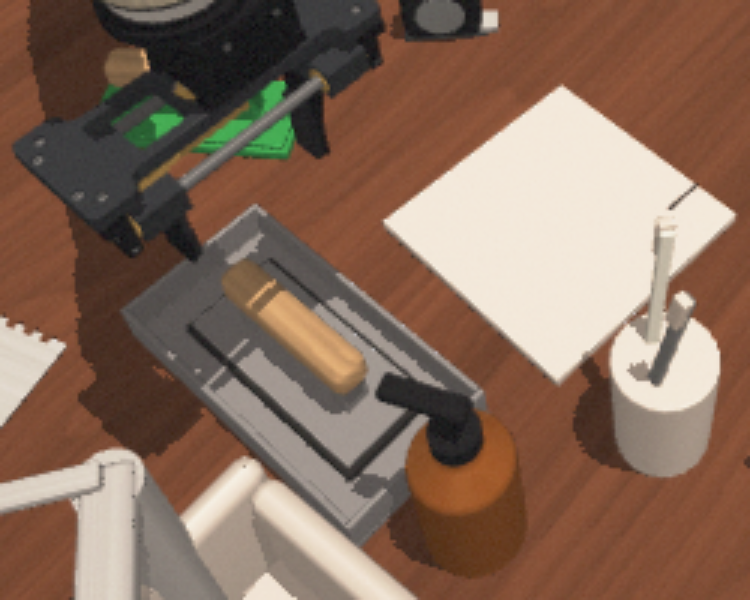

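The float is flat in the tray at about (517.6,−399.5), against a tray centre of (515,−403). Step 1 is met. Next I travel to the square with the fingers closed, ready for a narrow push, because the gripper body must pass lengthwise between tub and jar.

```bash
python3 -m handwheel '[[1,[-0.002,-0.03,0],0],[1,[-0.004,-0.041,0],0],[1,[-0.004,-0.041,0],0],[1,[-0.004,-0.041,0],0],[1,[-0.004,-0.041,0],0],[1,[-0.004,-0.041,0],0],[1,[-0.004,-0.041,0],0],[1,[-0.004,-0.041,0],0],[1,[-0.004,-0.041,0],0],[1,[-0.004,-0.041,0],0]]' 20
```

```text
t: 8.43
ee_pos: [492.3, -0.4, 200.3]
eef_rot: [[0.997, -0.067, -0.027], [-0.067, -0.998, 0.001], [-0.027, 0.001, -1.0]]
force: [1.3, 0.3, -0.3]
width: 0.324
```

```bash
python3 - <<'E'
from meas import *
f=grab('wrist');save(f,'w5.png')
E
python3 -m handwheel '[[1,[0,-0.03,-0.01],0],[1,[0,-0.041,0],0],[1,[0,-0.041,0],0],[1,[0,-0.041,0],0],[1,[0,-0.041,0],-5],[1,[0,-0.035,0],-7],[1,[0,-0.03,0],-7],[1,[0,-0.02,0],-6],[1,[0,0,0],0]]'
python3 - <<'E'
from meas import *
f=grab('wrist');save(f,'w6.png')
E
```

```text
t: 9.23
ee_pos: [481.6, 298.7, 199.3]
eef_rot: [[0.918, 0.394, -0.048], [0.395, -0.919, 0.004], [-0.042, -0.022, -0.999]]
force: [0.0, 1.3, -0.5]
width: 0.007
```

View pics/w5.png

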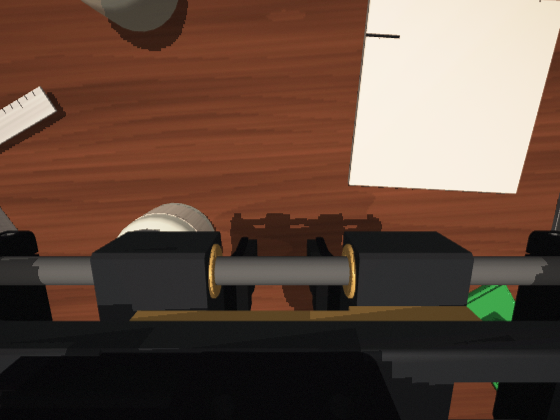

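View pics/w6.png

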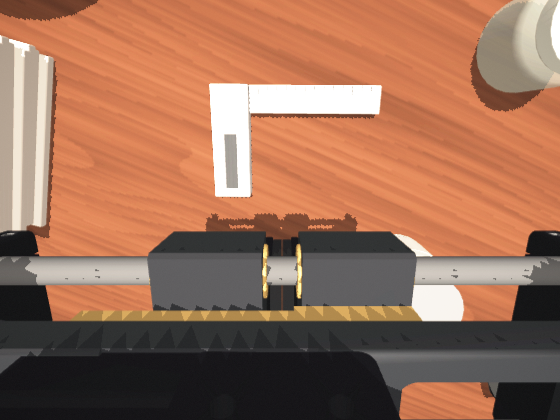

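Wrist view: the square's stock spans (210,84)–(252,196) and its blade runs to (381,100). The jar is at the upper right. Measuring:

```bash
cat >> meas.py <<'E'
def square_pose(f,roi=None,thr=150,verbose=True):
    "pose from stock top face at z=24 (depth band) : centre, angle of long axis"
    w=cloud(f);z=w[...,2];im=f['pixels'].astype(int)
    h=(z>19)&(z<30)&(im.max(2)-im.min(2)<70)
    if roi: u0,v0,u1,v1=roi;m=np.zeros_like(h);m[v0:v1,u0:u1]=1;h&=m
    h=cv2.morphologyEx(h.astype(np.uint8),cv2.MORPH_OPEN,np.ones((5,5)))
    n,lab,st,_=cv2.connectedComponentsWithStats(h);k=1+np.argmax(st[1:,4])
    c=max(cv2.findContours((lab==k).astype(np.uint8),cv2.RETR_EXTERNAL,cv2.CHAIN_APPROX_NONE)[0],key=len)[:,0]
    W=ray(f,c[:,0],c[:,1],24)[:,:2].astype(np.float32);return cv2.minAreaRect(W),st[k]
E
python3 - <<'E'
from meas import *
f=grab('wrist');print(square_pose(f,(195,70,265,210)))
C=np.array([(210,84),(248.5,84),(251,196),(215,196)]);print(ray(f,*C.T,24)[:,:2].round(1).tolist())
B=np.array([(250,85),(381,86),(380,115),(250,113)]);print(ray(f,*B.T,14.5)[:,:2].round(1).tolist())
g=grab('side');print(square_pose(g,(100,270,190,310)))
im=f['pixels'];save(f,'w6c.png',cv2.resize(im[70:210,195:395],None,fx=4,fy=4,interpolation=cv2.INTER_CUBIC))
w=cloud(f);z=w[...,2];h=(z>80)&(z<100);h[:,:450]=0;h[150:]=0;print('jar',cv2.minAreaRect(w[h][:,:2].astype(np.float32)))
E
```

```text
(((507.5687561035156, 374.92083740234375), (117.86373901367188, 39.9936637878418), 22.731918334960938), array([ 206,   83,   42,  113, 4137], dtype=int32))
[[555.2, 411.3], [570.5, 374.8], [461.7, 329.7], [445.5, 367.5]]
[[570.8, 374.5], [623.0, 247.3], [597.0, 234.6], [544.6, 364.3]]
(((502.57257080078125, 377.5823974609375), (122.27645111083984, 44.009117126464844), 22.942113876342773), array([119, 276,  57,  22, 747], dtype=int32))
jar ((691.615478515625, 156.81265258789062), (53.744224548339844, 12.950231552124023), 43.90732955932617)
```

View pics/w6c.png

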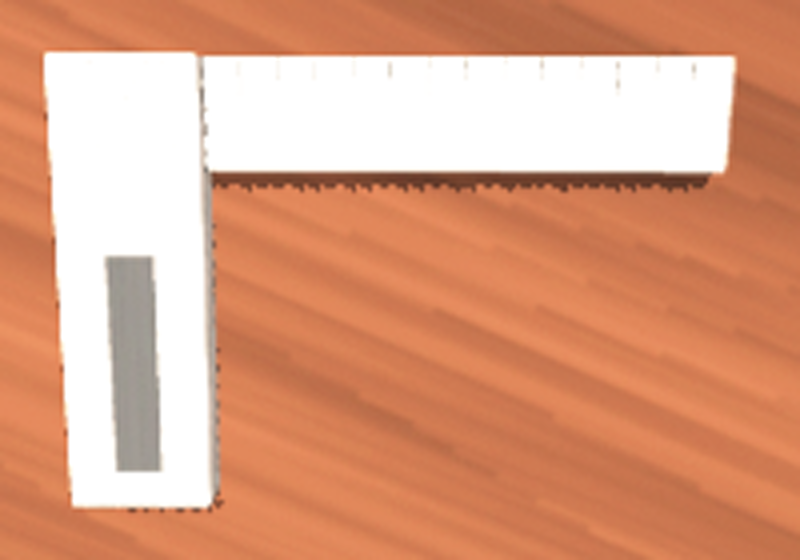

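```bash
python3 -m handwheel '[[1,[0.015,-0.03,0],0],[1,[0.02,-0.035,0],0],[1,[0.018,-0.035,0.01],0],[1,[0.009,-0.015,0.03],0],[1,[0,0,0.035],0],[1,[0,0,0.03],0],[1,[0,0,0.02],0]]'
cat > st.py <<'E'
from meas import *
import sys
a=[float(x) for x in sys.argv[1:]]
s=r.state();R=np.array(s['eef_rot']);d=np.array(a[:3])-s['ee_pos'];print('t',round(s['t'],2),'pos',s['ee_pos'].round(1),'tool delta',(R.T@d).round(1),'yangle',np.degrees(np.arctan2(R[1,1],R[0,1])).round(2),'tilt',R[:2,2].round(3),'F',np.round(s['force'],1))
E
python3 st.py 493 429 11
```

```text
t: 9.97
ee_pos: [508.2, 410.9, 71.0]
eef_rot: [[0.937, 0.349, -0.032], [0.349, -0.937, -0.004], [-0.032, -0.007, -0.999]]
force: [0.1, -0.8, 0.0]
width: 0.008
t 9.97 pos [508.2 410.9  71. ] tool delta [ -6.  -21.9  60.3] yangle -69.57 tilt [-0.032 -0.004] F [ 0.1 -0.8  0. ]
```

```bash
python3 -m handwheel '[[1,[-0.005,-0.022,0],-2.4],[1,[0,0,0.02],0],[1,[0,0,0.02],0],[1,[0,0,0.012],0]]'
python3 st.py 493 429 11
```

```text
t: 10.3
ee_pos: [498.2, 417.2, 11.2]
eef_rot: [[0.927, 0.374, -0.035], [0.374, -0.927, -0.016], [-0.038, 0.002, -0.999]]
force: [0.1, -0.5, -0.2]
width: 0.007
t 10.3 pos [498.2 417.2  11.2] tool delta [ -0.4 -12.9   0.2] yangle -68.03 tilt [-0.035 -0.016] F [ 0.1 -0.5 -0.2]
```

```bash
python3 -m handwheel '[[1,[0,0.003,0],0],[1,[0,0.003,0],0],[1,[0,0.003,0],0],[1,[0,0.003,0],0]]'
python3 st.py 493 429 11
```

```text
t: 10.63
ee_pos: [504.7, 399.6, 8.8]
eef_rot: [[0.93, 0.367, -0.037], [0.366, -0.93, -0.022], [-0.042, 0.006, -0.999]]
force: [0.1, 1.5, -0.2]
width: 0.005
t 10.63 pos [504.7 399.6   8.8] tool delta [ -0.2 -31.7  -2.4] yangle -68.47 tilt [-0.037 -0.022] F [ 0.1  1.5 -0.2]
```

```bash
python3 - <<'E'
from meas import *
f=grab('wrist');g=grab('side');s=grab('scene')
a=f['pixels'];b=cv2.resize(g['pixels'][200:340,60:260],(560,392));save(f,'p7.png',cv2.resize(np.vstack([a,b]),None,fx=.73,fy=.73))
save(s,'p7s.png',cv2.resize(s['pixels'][100:230,280:460],None,fx=4,fy=4,interpolation=cv2.INTER_CUBIC))
E
```

```text
(no output)
```

View pics/p7.png

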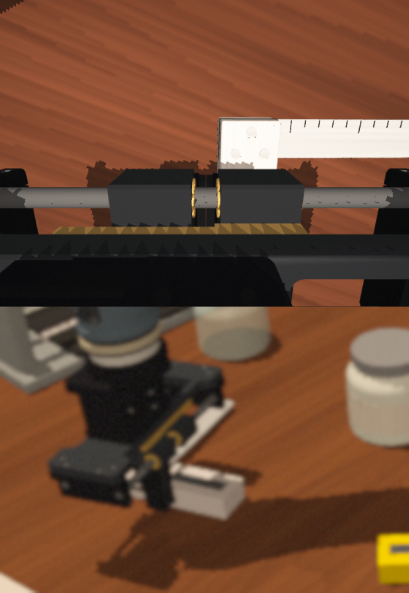

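View pics/p7s.png

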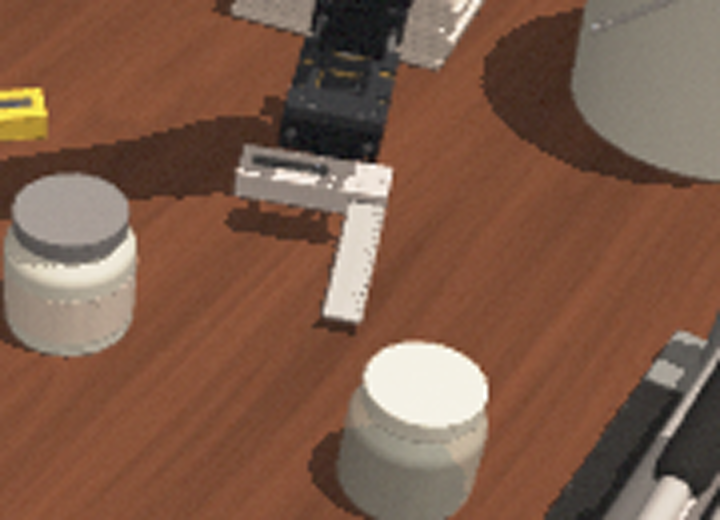

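```bash
cat > trk.py <<'E'
from meas import *
import sys
def trk(f,dbg=None):
    im=f['pixels'].astype(int);w=cloud(f);z=w[...,2]
    m=(im.min(2)>120)&(z>7)&(z<32)&(im.max(2)-im.min(2)<70)
    m[225:]=0
    n,lab,st,_=cv2.connectedComponentsWithStats(cv2.morphologyEx(m.astype(np.uint8),cv2.MORPH_CLOSE,np.ones((3,3))))
    # component containing stock-height points
    hs=(z>20.5)&(z<30)
    k=max(range(1,n),key=lambda i:(hs&(lab==i)).sum())
    M=lab==k
    c=max(cv2.findContours(M.astype(np.uint8),cv2.RETR_EXTERNAL,cv2.CHAIN_APPROX_NONE)[0],key=len)[:,0]
    # upper boundary: topmost pixel in each column
    cols=np.unique(np.nonzero(M)[1]);top=np.array([np.nonzero(M[:,u])[0][0] for u in cols])
    zt=np.array([np.nanmedian(z[t+2:t+7,u]) for u,t in zip(cols,top)])
    S=zt>19;B=(zt<18.5)
    ub=cols[B];us=cols[S]
    sb=B&(cols>us.max()+3)&(cols<min(cols.max()-5,552))
    Wb=ray(f,cols[sb],top[sb]-.5,14.5)[:,:2].astype(np.float32)
    vx,vy,x,y=cv2.fitLine(Wb,cv2.DIST_HUBER,0,.01,.01).ravel()
    if vy>0: vx,vy=-vx,-vy
    X=np.array([vx,vy]);Y=np.array([-vy,vx])
    ss=S&(cols>us.min()+6)&(cols<us.max()-6)
    Ws=ray(f,cols[ss],top[ss]-.5,24)[:,:2]
    yb=np.median(Wb@Y);ys=np.median(Ws@Y)
    # stock back edge: leftmost pixel per row over stock rows
    rows=np.arange(top[ss].max()+4,np.nonzero(M[:,int(us.mean())])[0].max()-3)
    lft=np.array([np.nonzero(M[v])[0][0] for v in rows]);Wl=ray(f,lft-.5,rows,24)[:,:2];xb=np.median(Wl@X)
    cx=xb+20;cy=yb-60
    C=cx*X+cy*Y
    print('ang',np.degrees(np.arctan2(vy,vx)).round(2),'centre',C.round(1),'ydiff blade/stock',(yb-ys).round(1),'n',sb.sum(),ss.sum(),len(rows),'back edge ang',np.degrees(np.arctan2(*np.polyfit(np.arange(len(rows)),Wl,1)[0][::-1])).round(1) if len(rows)>8 else None)
    return C,X,Y
if __name__=='__main__':
    f=grab('wrist');C,X,Y=trk(f)
    s=r.state();R=np.array(s['eef_rot']);p=s['ee_pos'][:2];d=p-C
    print('TCP in square',(d@X).round(1),(d@Y).round(1),'pos',s['ee_pos'].round(1),'yang',np.degrees(np.arctan2(R[1,1],R[0,1])).round(2),'tilt',R[:2,2].round(3),'t',round(s['t'],2),'F',np.round(s['force'],1))
    print('corner',(C+20*X+60*Y).round(1),'tip',(C+160*X+60*Y).round(1))
E
python3 trk.py
```

```text
ang -69.33 centre [510.1 370.4] ydiff blade/stock -0.7 n 163 70 53 back edge ang -159.5
TCP in square -29.4 5.2 pos [504.6 399.7   8.8] yang -68.42 tilt [-0.037 -0.022] t 10.83 F [ 0.5  0.6 -0.3]
corner [573.3 372.8] tip [622.7 241.8]
```

```bash
python3 -m handwheel '[[1,[0.001,0.005,0],0.5],[1,[0,0.006,0],1],[1,[0,0.006,0],1],[1,[0,0.006,0],1],[1,[0,0.006,0],1],[1,[0,0.006,0],1]]'
python3 trk.py
```

```text
t: 11.33
ee_pos: [517.5, 368.9, 11.0]
eef_rot: [[0.962, 0.272, -0.035], [0.271, -0.962, -0.016], [-0.038, 0.006, -0.999]]
force: [0.3, 1.3, -0.4]
width: 0.006
ang -73.84 centre [519.8 338.8] ydiff blade/stock -1.9 n 166 67 55 back edge ang -164.2
TCP in square -27.3 6.3 pos [518.2 366.8  10.9] yang -74.37 tilt [-0.034 -0.018] t 11.38 F [ 0.6 -0.9 -0.3]
corner [583.  336.3] tip [622.  201.8]
```

```bash
python3 -m handwheel '[[1,[0,0.006,0],0],[1,[0,0.007,0],0],[1,[0,0.007,0],0],[1,[0,0.007,0],0],[1,[0,0.007,0],0],[1,[0,0.007,0],0],[1,[0,0.007,0],0],[1,[0,0.007,0],0]]'
python3 trk.py
```

```text
t: 12.05
ee_pos: [533.7, 309.0, 11.2]
eef_rot: [[0.962, 0.27, -0.035], [0.269, -0.963, -0.018], [-0.039, 0.007, -0.999]]
force: [-0.5, 1.3, -1.0]
width: 0.004
ang -74.47 centre [535.9 279. ] ydiff blade/stock -0.6 n 165 68 54 back edge ang -164.8
TCP in square -26.8 6.1 pos [534.6 306.5  11. ] yang -74.49 tilt [-0.035 -0.02 ] t 12.1 F [ 0.2 -1.3 -0.3]
corner [599.  275.8] tip [636.5 140.9]
```

```bash
python3 -m handwheel '[[1,[0,0.007,0],0],[1,[0,0.008,0],0],[1,[0,0.008,0],0],[1,[0,0.008,0],0],[1,[0,0.008,0],0],[1,[0,0.008,0],0],[1,[0,0.008,0],0],[1,[0,0.008,0],0],[1,[0,0.008,0],0]]'
python3 trk.py
```

```text
t: 12.85
ee_pos: [554.7, 232.4, 11.7]
eef_rot: [[0.962, 0.269, -0.036], [0.268, -0.963, -0.019], [-0.04, 0.008, -0.999]]
force: [-0.8, 1.9, -0.4]
width: 0.006
ang -74.52 centre [556.8 202.6] ydiff blade/stock -2.0 n 166 67 54 back edge ang -164.7
TCP in square -26.3 6.1 pos [555.6 229.5  11.6] yang -74.56 tilt [-0.036 -0.021] t 12.9 F [ 0.5 -0.8 -0.6]
corner [619.9 199.3] tip [657.3  64.4]
```

```bash
python3 -m handwheel '[[1,[0,0.007,0],0],[1,[0,0.008,0],0],[1,[0,0.008,0],0],[1,[0,0.008,0],0],[1,[0,0.008,0],0],[1,[0,0.008,0],0],[1,[0,0.008,0],0],[1,[0,0.008,0],0]]'
python3 trk.py; python3 - <<'E'
from meas import *
s=grab('scene');save(s,'p8s.png',cv2.resize(s['pixels'][100:330,190:460],None,fx=2.5,fy=2.5,interpolation=cv2.INTER_CUBIC))
f=grab('wrist');save(f,'w8.png')
E
```

```text
t: 13.57
ee_pos: [573.3, 164.4, 12.3]
eef_rot: [[0.963, 0.268, -0.036], [0.268, -0.963, -0.02], [-0.04, 0.009, -0.999]]
force: [0.2, 1.1, -0.3]
width: 0.003
ang -74.56 centre [575.1 134.8] ydiff blade/stock -2.1 n 167 66 55 back edge ang -164.9
TCP in square -26.1 6.1 pos [574.1 161.5  12.2] yang -74.59 tilt [-0.036 -0.022] t 13.62 F [-0.  -1.9 -0.2]
corner [638.3 131.4] tip [675.6  -3.5]
```

View pics/p8s.png

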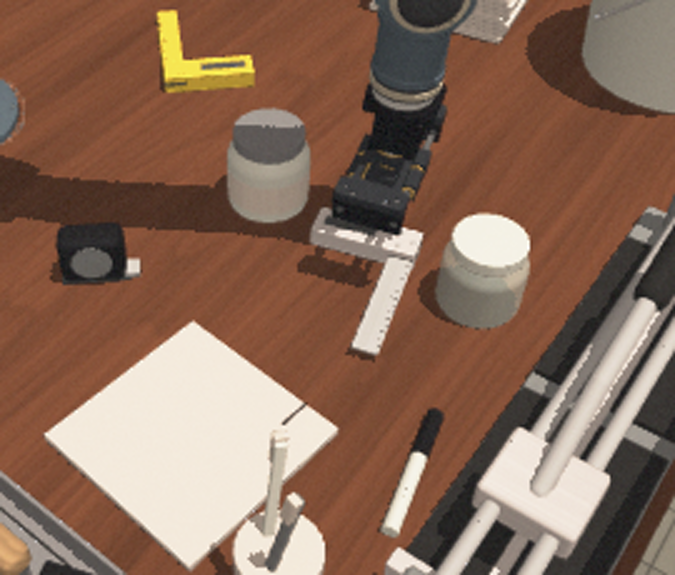

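View pics/w8.png

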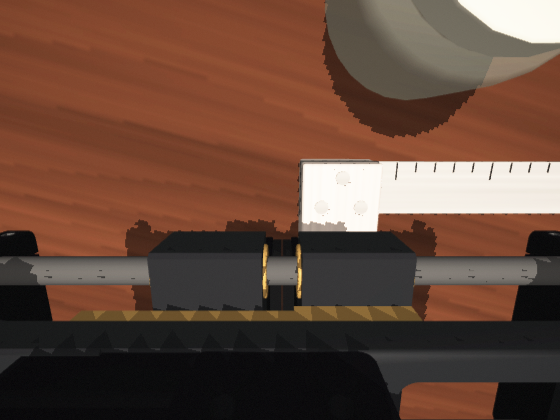

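```bash
python3 -m handwheel '[[1,[0.001,0.007,0],0.5],[1,[0,0.008,0],0.8],[1,[0,0.008,0],0.9],[1,[0,0.008,0],0.9],[1,[0,0.008,0],0.9],[1,[0,0.008,0],0.9],[1,[0,0.008,0],0.9],[1,[0,0.008,0],0.9]]'
python3 trk.py
```

```text
t: 14.38
ee_pos: [589.0, 101.3, 13.2]
eef_rot: [[0.989, 0.146, -0.036], [0.146, -0.989, -0.017], [-0.038, 0.012, -0.999]]
force: [-0.4, 1.6, -0.8]
width: 0.004
ang -81.73 centre [587.  72.] ydiff blade/stock -0.6 n 168 67 54 back edge ang -171.9
TCP in square -25.8 6.3 pos [589.5  98.4  13.1] yang -81.77 tilt [-0.036 -0.019] t 14.43 F [ 0.1 -1.6 -0.4]
corner [649.2  60.8] tip [669.4 -77.7]
```

```bash
python3 -m handwheel '[[1,[0,0.007,0],0],[1,[0,0.008,0],0],[1,[0,0.008,0],0],[1,[0,0.008,0],0],[1,[0,0.008,0],0.3]]'
python3 trk.py; python3 - <<'E'
from meas import *
f=grab('wrist');save(f,'w9.png')
E
```

```text
t: 14.85
ee_pos: [594.9, 57.6, 13.7]
eef_rot: [[0.99, 0.139, -0.037], [0.139, -0.99, -0.018], [-0.039, 0.013, -0.999]]
force: [0.2, 1.9, -1.1]
width: 0.003
ang -82.15 centre [593.1  28.5] ydiff blade/stock -0.6 n 169 66 55 back edge ang -172.6
TCP in square -25.6 5.7 pos [595.2  54.6  13.6] yang -82.19 tilt [-0.037 -0.02 ] t 14.9 F [ 0.1 -0.5  0.2]
corner [655.2  16.9] tip [ 674.4 -121.8]
```

View pics/w9.png

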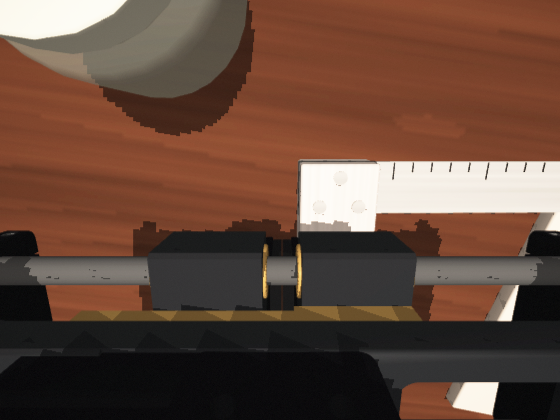

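```bash
python3 -m handwheel '[[1,[0.001,0.006,0.001],0.6],[1,[0,0.007,0.001],1],[1,[0,0.007,0],1.2],[1,[0,0.007,0],1.2],[1,[0,0.007,0],1.2],[1,[0,0.007,0],1.2],[1,[0,0.007,0],1.2],[1,[0,0.007,0],1.2]]'
python3 trk.py
```

```text
t: 15.62
ee_pos: [600.9, -0.8, 12.6]
eef_rot: [[0.999, -0.028, -0.035], [-0.029, -0.999, -0.017], [-0.035, 0.018, -0.999]]
force: [0.5, 1.8, -0.6]
width: 0.008
ang -54.37 centre [582.9 -75.5] ydiff blade/stock -23.8 n 169 66 52 back edge ang 177.7
TCP in square -48.2 56.6 pos [600.8  -3.3  12.6] yang -91.8 tilt [-0.035 -0.019] t 15.67 F [ 0.3 -0.6 -0. ]
corner [643.3 -56.8] tip [ 724.8 -170.6]
```

```bash
python3 - <<'E'
from meas import *
f=grab('wrist');save(f,'w10.png')
save(f,'w10c.png',cv2.resize(f['pixels'][90:240,290:560],None,fx=2.9,fy=2.9,interpolation=cv2.INTER_CUBIC))
E
```

```text
(no output)
```

View pics/w10c.png

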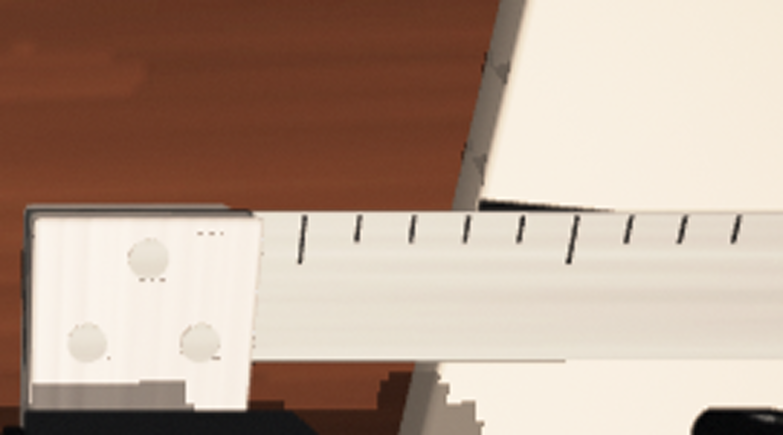

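```bash
sed -i "s/(cols<min(cols.max()-5,552))/(cols<min(cols.max()-5,UMAX))/; s/^import sys/import sys\nUMAX=int(sys.argv[1]) if len(sys.argv)>1 else 552/" trk.py
cat >> trk.py <<'E'
    if len(sys.argv)>2:
        a=np.array([float(x) for x in sys.argv[2:8]]).reshape(3,2) # two tile edge px, one tick-at-edge px
        e=ray(f,a[:,0],a[:,1],10)[:,:2];d=e[0]-e[1];d/=np.linalg.norm(d)
        if d[0]<0:d=-d
        Yt=np.array([-d[1],d[0]])
        print('tile edge ang',np.degrees(np.arctan2(d[1],d[0])).round(2),'tick',e[2].round(1))
        for nm,P in (('corner',C+20*X+60*Y),('heel',C+20*X-60*Y)): print(nm,'along',((P-e[2])@d).round(1),'gap',((P-e[1])@Yt).round(1))
E
python3 trk.py 440 471 90 455.9 160 457 159.5
```

```text
ang -91.88 centre [593.  -31.8] ydiff blade/stock -0.1 n 55 66 52 back edge ang 177.8
TCP in square -30.4 6.7 pos [600.7  -1.6  12.6] yang -91.59 tilt [-0.035 -0.018] t 15.77 F [-0.1  1.1  0.2]
corner [652.3 -53.8] tip [ 647.7 -193.7]
tile edge ang -5.18 tick [652.  -97.8]
corner along -3.6 gap 43.4
heel along -123.4 gap 36.5
```

```bash
python3 -m handwheel '[[1,[0.001,0.006,0.001],1],[1,[0.001,0.006,0.001],1.2],[1,[0.001,0.006,0],1.2],[1,[0.001,0.005,0],1.2],[1,[0.001,0.004,0],0.5]]'
python3 trk.py 420; python3 - <<'E'
from meas import *
f=grab('wrist');save(f,'w11c.png',cv2.resize(f['pixels'][90:240,290:560],None,fx=2.9,fy=2.9,interpolation=cv2.INTER_CUBIC))
E
```

```text
t: 16.18
ee_pos: [604.4, -26.9, 11.3]
eef_rot: [[0.992, -0.121, -0.035], [-0.121, -0.993, -0.014], [-0.033, 0.018, -0.999]]
force: [0.3, 2.1, -0.1]
width: 0.005
ang -14.26 centre [ 634.1 -149.1] ydiff blade/stock -30.2 n 35 68 50 back edge ang 172.7
TCP in square -58.4 109.8 pos [604.5 -28.3  11.3] yang -97.01 tilt [-0.034 -0.015] t 16.23 F [-0.2  0.7  0.1]
corner [668.2 -95.8] tip [ 803.9 -130.3]
```

View pics/w11c.png

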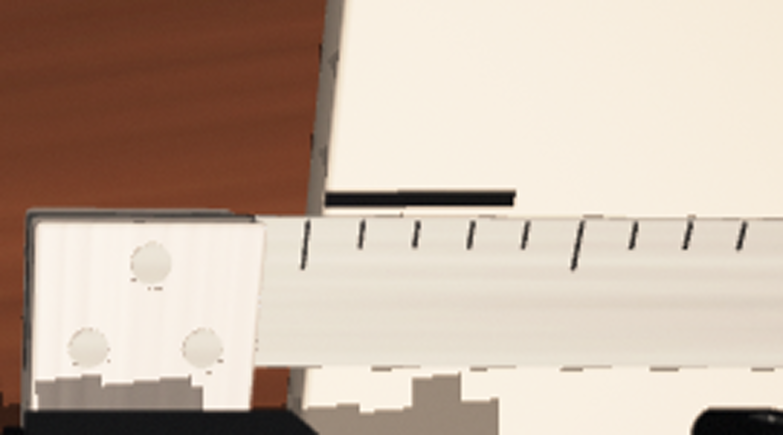

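```bash
python3 trk.py 398 409 90 402.4 155.5 403.1 158.8
```

```text
ang -101.82 centre [596.2 -52.8] ydiff blade/stock 2.0 n 12 68 50 back edge ang 172.1
TCP in square -26.2 2.8 pos [604.3 -27.7  11.3] yang -96.89 tilt [-0.035 -0.015] t 16.33 F [ 0.3  0.1 -0.5]
corner [650.8 -84.6] tip [ 622.2 -221.7]
tile edge ang -6.62 tick [650.8 -98.1]
corner along -1.5 gap 12.8
heel along -121.0 gap 23.7
```

```bash
cat > rel.py <<'E'
from meas import *
import sys
# args: two blade outer edge px, tick edge px, tick inner-end px, tile edge far px, stock front top corner px
a=np.array([float(x) for x in sys.argv[1:13]]).reshape(6,2);f=grab('wrist')
b=ray(f,a[:2,0],a[:2,1],14.5)[:,:2];t=ray(f,a[2:4,0],a[2:4,1],10)[:,:2];e=ray(f,a[4],a[4],10);e=ray(f,a[4,0],a[4,1],10)[0,:2];c=ray(f,a[5,0],a[5,1],24)[0,:2]
A=lambda v:np.degrees(np.arctan2(v[1],v[0])).round(2)
print('blade ang',A(b[1]-b[0]),'tick ang',A(t[1]-t[0]),'edge ang',A(e-t[0]),'tick pt',t[0].round(1),'blade pts',b.round(1).tolist(),'stock corner',c.round(1))
th=np.radians(-7.05);X=np.array([np.cos(th),np.sin(th)]);Y=np.array([-X[1],X[0]])
print('blade rel tick along x:',((b-t[0])@X).round(1),'tick end x',((t[1]-t[0])@X).round(1),'stock corner gap y',((c-t[0])@Y).round(1),'x',((c-t[0])@X).round(1))
E
python3 rel.py 381.4 164.5 559 165.2 403.1 158.6 467.6 158.6 409 90 381.4 166.5
```

```text
blade ang -97.31 tick ang -97.07 edge ang -5.65 tick pt [650.9 -97.7] blade pts [[649.9, -84.6], [638.0, -177.4]] stock corner [650.5 -81.4]
blade rel tick along x: [-2.6 -3. ] tick end x -0.0 stock corner gap y 16.1 x -2.4
```

```bash
python3 -m handwheel '[[1,[0.0015,0.004,0],0],[1,[0.0015,0.004,0],0]]'
python3 - <<'E'
from meas import *
f=grab('wrist');save(f,'w12c.png',cv2.resize(f['pixels'][90:240,290:560],None,fx=2.9,fy=2.9,interpolation=cv2.INTER_CUBIC))
E
```

```text
t: 16.55
ee_pos: [605.9, -34.1, 11.3]
eef_rot: [[0.992, -0.117, -0.036], [-0.118, -0.993, -0.014], [-0.034, 0.018, -0.999]]
force: [-0.4, 2.2, 0.4]
width: 0.002
```

View pics/w12c.png

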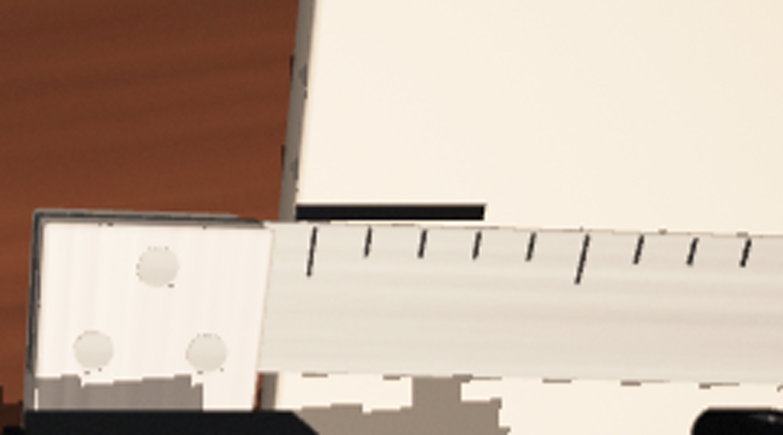

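```bash
python3 rel.py 383.8 166.2 559 171.4 392.8 163.1 457.2 162.8 398.2 90 383.8 168.3
```

```text
blade ang -98.68 tick ang -96.73 edge ang -5.36 tick pt [651.1 -99.6] blade pts [[650.8, -93.3], [636.8, -185.1]] stock corner [651.4 -90. ]
blade rel tick along x: [-1.1 -3.7] tick end x 0.2 stock corner gap y 9.6 x -0.9
```

```bash
python3 -m handwheel '[[1,[0,0.003,0],-0.7],[1,[0,0.003,0],-0.5]]'
python3 - <<'E'
from meas import *
f=grab('wrist');save(f,'w13c.png',cv2.resize(f['pixels'][90:240,290:560],None,fx=2.9,fy=2.9,interpolation=cv2.INTER_CUBIC))
E
```

```text
t: 16.82
ee_pos: [605.7, -40.2, 11.4]
eef_rot: [[0.995, -0.095, -0.035], [-0.096, -0.995, -0.014], [-0.033, 0.017, -0.999]]
force: [1.4, 1.6, 0.2]
width: 0.002
```

View pics/w13c.png

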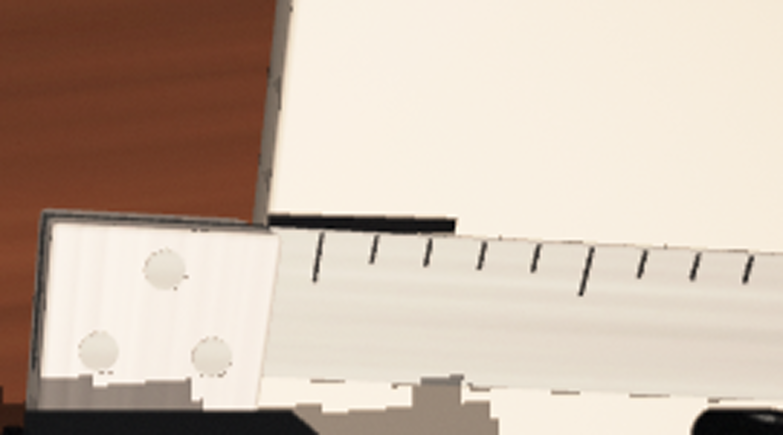

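```bash
python3 -m handwheel '[[1,[0,0.002,0],0],[1,[0,0.002,0],0]]'; python3 -m handwheel '[[1,[0,0.0015,0],0]]'
python3 - <<'E'
from meas import *
f=grab('wrist');save(f,'w14c.png',cv2.resize(f['pixels'][90:240,290:560],None,fx=2.9,fy=2.9,interpolation=cv2.INTER_CUBIC))
E
```

```text
t: 17.03
ee_pos: [604.9, -43.6, 11.4]
eef_rot: [[0.995, -0.095, -0.035], [-0.096, -0.995, -0.011], [-0.034, 0.015, -0.999]]
force: [-1.2, 5.6, -0.3]
width: 0.006
t: 17.12
ee_pos: [604.9, -43.6, 11.5]
eef_rot: [[0.995, -0.095, -0.035], [-0.095, -0.995, -0.009], [-0.034, 0.013, -0.999]]
force: [-0.5, 5.8, -0.1]
width: 0.009
```

View pics/w14c.png

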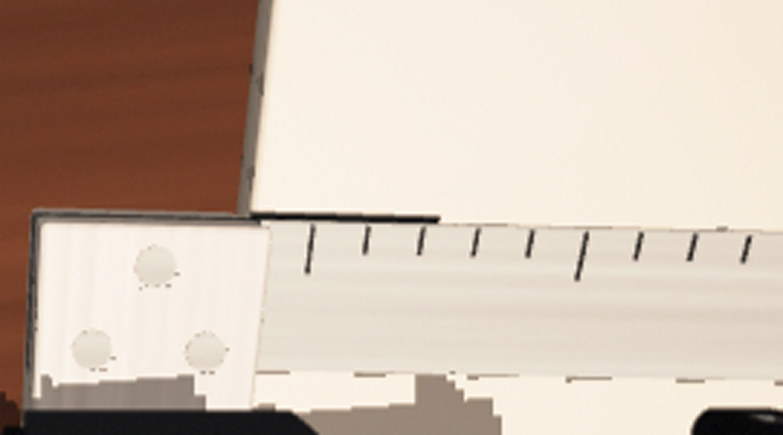

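```bash
python3 rel.py 381.4 166.6 559 170.3 376.5 165.7 441 167.1 381.5 90 381.4 168 ; python3 - <<'E'
from meas import *
f=grab('wrist');save(f,'w14d.png',cv2.resize(f['pixels'][150:185,360:460],None,fx=8,fy=8,interpolation=cv2.INTER_NEAREST))
E
```

```text
blade ang -96.78 tick ang -96.83 edge ang -4.38 tick pt [650.9 -98.2] blade pts [[650.9, -99.3], [639.9, -192.0]] stock corner [651.7 -96.1]
blade rel tick along x: [0.1 0.6] tick end x 0.1 stock corner gap y 2.1 x 0.5
```

View pics/w14d.png

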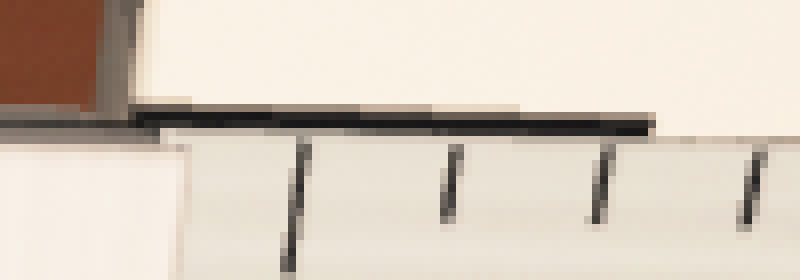

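Flush contact: the TCP stopped at about 5.7 N, the blade is parallel to the tick, and the outer edge is within about 0.5 mm of the tick's middle. I'll back straight off, then check from above.

```bash
python3 -m handwheel '[[1,[0,-0.004,0],0],[1,[0,-0.008,0],0],[1,[0,-0.012,0],0],[1,[0,-0.015,-0.01],0],[1,[0,-0.01,-0.03],0],[1,[0,0,-0.04],0],[1,[0,0,-0.04],0],[1,[0,0,-0.04],0],[1,[-0.01,0,-0.03],0]]'
python3 - <<'E'
from meas import *
f=grab('wrist');save(f,'w15.png')
s=grab('scene');save(s,'s15.png',cv2.resize(s['pixels'][140:400,110:400],None,fx=2.6,fy=2.3,interpolation=cv2.INTER_CUBIC))
E
```

```text
t: 18.02
ee_pos: [603.1, 14.4, 202.8]
eef_rot: [[0.995, -0.089, -0.052], [-0.09, -0.996, -0.017], [-0.051, 0.021, -0.998]]
force: [1.1, 0.0, 0.1]
width: 0.001
```

View pics/w15.png

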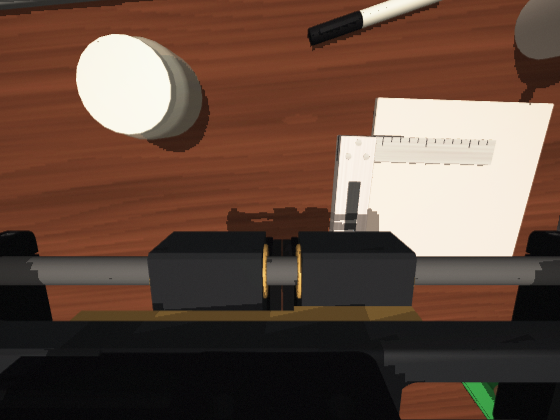

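View pics/s15.png

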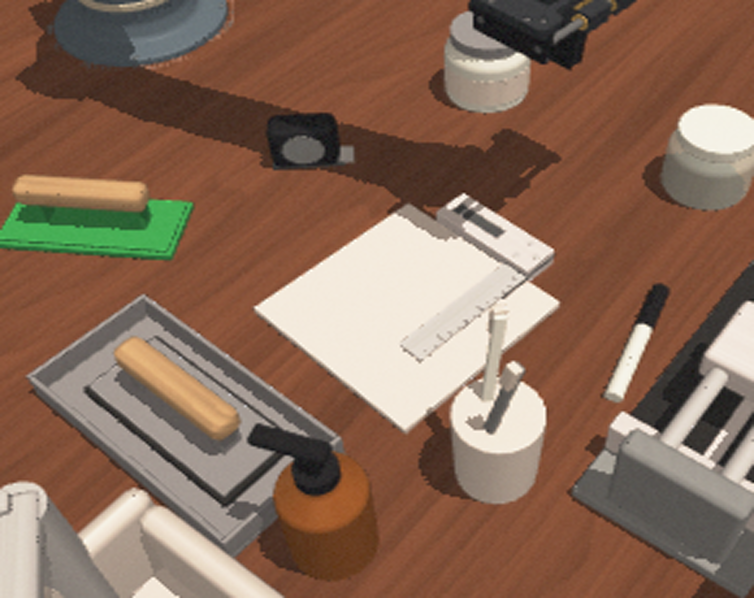

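Everything looks seated: stock against the tile at (355,185) and blade along the tick at (390,136). The stock's near end is hidden by the gripper, so I move back to see the whole contact line.

```bash
python3 -m handwheel '[[1,[-0.02,0,0],0],[1,[-0.025,0.005,0],0],[1,[-0.025,0.01,0],0],[1,[-0.015,0.01,0],0],[1,[0,0,0],0]]'
python3 - <<'E'
from meas import *
f=grab('wrist');save(f,'w16.png',cv2.resize(f['pixels'][0:230,280:560],None,fx=2.6,fy=2.6,interpolation=cv2.INTER_CUBIC))
import pickle;pickle.dump(dict(f),open('w16.pkl','wb'))
E
```

```text
t: 18.53
ee_pos: [514.6, 3.8, 213.3]
eef_rot: [[0.996, -0.081, -0.039], [-0.082, -0.996, -0.018], [-0.037, 0.021, -0.999]]
force: [-0.1, -0.2, -0.7]
width: 0.004
```

View pics/w16.png

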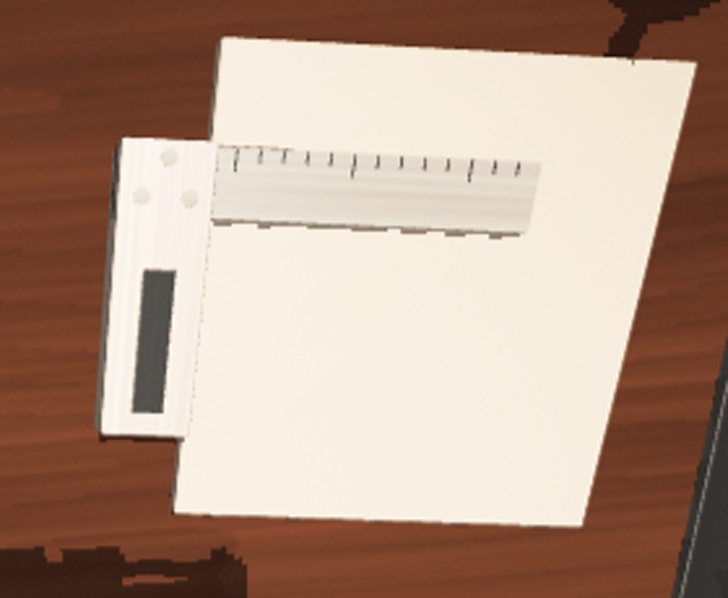

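```bash
python3 - <<'E'
from meas import *
import pickle;f=pickle.load(open('w16.pkl','rb'))
im=f['pixels'].astype(int);px=lambda p:(280+p[0]/2.6,p[1]/2.6)
R=lambda p,z:ray(f,*px(p),z)[0,:2]
a,b=R((221,38),10),R((174.5,513),10);d=(a-b)/np.linalg.norm(a-b);n=np.array([-d[1],d[0]]);print('len',np.linalg.norm(a-b),'ang',np.degrees(np.arctan2(d[1],d[0])))
for p in [(216,142),(186.5,437)]: print('stock front gap',((R(p,24)-b)@n).round(2),'x from tile mid',((R(p,24)-b)@d-100).round(1))
for p in [(122,138),(99,430)]: print('stock back',((R(p,24)-b)@n).round(2))
for p in [(217,147),(541,162)]: print('blade outer x',((R(p,14.5)-b)@d-100).round(2))
for p in [(218,146),(293,149)]: print('tick top edge x',((R(p,10)-b)@d-100).round(2))
c=im[40:80,350:440].astype(np.uint8);save(f,'w16t.png',cv2.resize(c,None,fx=8,fy=8,interpolation=cv2.INTER_NEAREST))
g=grab('side');save(g,'side16.png',cv2.resize(g['pixels'][130:240,210:360],None,fx=5,fy=5,interpolation=cv2.INTER_CUBIC))
E
```

```text
len 197.94661373127798 ang -6.742862346905867
stock front gap 1.45 x from tile mid 56.8
stock front gap 1.51 x from tile mid -62.1
stock back 39.58
stock back 40.78
blade outer x 56.99
blade outer x 56.74
tick top edge x 58.33
tick top edge x 58.46
```

View pics/w16t.png

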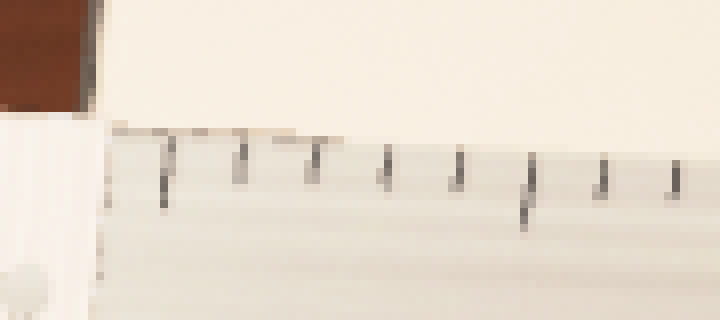

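View pics/side16.png

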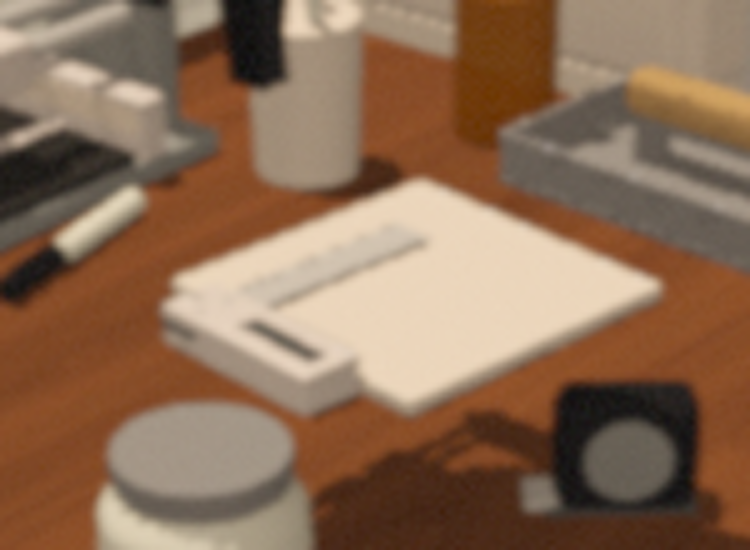

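```bash
python3 -c "
from rig import r
print(r.state()['t'],r.finish_job())"
```

```text
the job is handed in; nothing more can be done
18.6333 None
```

I put the float in the tray and pushed the square up to the tile. The job was handed in at 18.6 s with the arm clear of everything, and no verdict was reported.

- **Float:** I gripped it by the handle and set it down in the tray. It lies flat on its pad, with its centre about 3–4 mm from the tray's centre.
- **Square:** I pushed it with the shut fingers on the back of its stock, between tub and jar, and turned it about 30° on the way. I stopped when the wrist force reached about 5.8 N, with the stock seated against the tile. It was never gripped or lifted.

**Last checks**
- **Flush:** The two ends of the stock's face show the same gap to the tile edge, 1.45 and 1.51 mm. The stock's back edge, with its 40 mm depth taken off, puts the face between -0.4 and +0.8 mm. The two readings differ by about 1 mm, which is within the camera calibration.
- **Tick:** The blade's outer edge is at tile x of about 56.9 mm, and the tick's visible upper edge is at 58.4 mm. That puts the blade edge within about 0.5 mm of the tick's middle.
- **Tile and bystanders:** The tick measured within about 1 mm of its earlier position, so the tile stayed put. I saw no bystander shifted in the last pictures, but I did not re-measure them.
- **Disagreement between cameras:** The scene and side cameras differed by about 4 mm in absolute position, so the final fit was judged from the wrist camera alone.

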